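Put the orange parts case back in its cabinet slot and shut the glass

TASK

Put the orange parts case away: slide it lying flat and lengthwise into the empty slot of the cabinet, the one with the orange clip below it, until it is fully home and flush with the front of the slot dividers. Then slide the glass door fully shut, without slamming it. Leave the grey case in its slot and everything else on the counter as it lies.

Things in the scene. Friction and masses are not known exactly. Their poses are not given: they have to be found in the camera images.
- orange_case: Slim closed parts case, orange base, clear lid, gears inside: a rigid flat slab 110 x 62 x 16 mm, 0.09 to 0.18 kg. Origin: centre of its underside; x along the length, y along the width, z up through the lid; both ends alike. Lies flat on the counter right of the cabinet, x pointing within 1.2 rad of straight away from the robot base; 25 mm or more free along both long sides.
- cabinet: Fixed low counter-top cabinet of glass and aluminium, 166 deep (x) x 400 wide (y) x 101 mm high. Origin: centre of its underside, on the counter. The door side is its plane x = -83 mm, facing the robot (-x). Inside four slots side by side, y = -136.5, -45.5, 45.5, 136.5 mm. The two at negative y are full and stay behind a fixed pane (x = -78 to -73 mm, y below 7 mm).
- opening (a point): Door opening over the two slots at positive cabinet y: this point is the middle of the front edge of its sill, cabinet (-83, 98.5, 20) mm, axes as the cabinet's. The opening runs from cabinet y = 7 to 190 mm and up to z = 86 mm, where the header begins (86 to 96 mm, below the glass top). The sill, z = 20 mm with track ribs to 22 mm, runs 12 mm in, to the slot mouths.
- slot_mouth (a point): Middle of the front edge of the floor of the empty slot, x pointing in. The slot is 65 mm wide, 19 mm high, 110 mm deep to its back stop. Floor at cabinet z = 34 mm, lips above at z = 53 to 59 mm cover 6 mm along each side. Floor and lips have rounded front edges here; the 26 mm wide dividers begin 5 mm farther in with round noses.
- bay_home (a point): Centre of the floor of the empty slot, 55 mm in from slot_mouth and 34 mm above clip: where the centre of the underside of the orange case lies when it is fully home against the back stop, its end then flush with the slot's front edge. x points into the slot, axes as the cabinet's.
- clip: Orange colour clip, 44 mm wide, 14 mm high, fixed on the front of the cabinet's base below the empty slot, which is either of the two at positive cabinet y. Origin: at counter level under the middle of that slot; the clip itself is 67 to 71 mm in front of it (-x). Axes as the cabinet's.
- door (a joint): Travel of the sliding glass door in m: 0 shut, 0.185 at its open stop; opens along the cabinet's -y, in front of the fixed pane. Starts at 0.05 to 0.175, stays where left. Friction 1.5 N plus 4 N per m/s. Pane 195 mm wide, outer face at cabinet x = -83 mm, z = 22 to 86 mm; at travel q it covers cabinet y from -5 mm - q to 190 mm - q.
- door_pull (a point): Middle of the upright steel bar of the door's pull, cabinet z = 54 mm: bar 10 mm in diameter, 40 mm long (z = 34 to 74 mm), its axis 28 mm off the door's outer face, joined to it by a leg at each end; at cabinet y = 150 mm - door travel. Axes as the cabinet's.
- grey_case: A like case with a grey base, loose in the other slot at positive y, fully home. Origin and size as the orange case. To be left there.
- oil_bottle: White oil bottle with a red cap standing on the counter in front of the cabinet's right half, 38 mm in diameter, 115 mm high; origin: centre of its underside.
- side_plate: Green baitcaster side plate lying flat, about 54 x 57 x 9 mm; origin: centre of its underside.
- knob1: Black drag knob 28 mm in diameter, 17 mm high; origin: centre of its underside.
- knob2: Black drag knob, as knob1.
- knob3: Black drag knob, as knob1.
- cork_grip: Cork handle grip lying along its x, 62 mm long, 24 mm in diameter; origin: on the counter below its middle.
- reel_foot: Nickel reel foot 64 (x) x 20 x 14 mm; origin: centre of its underside.
- spool_shaft: Stainless spool shaft lying along its x, 72 mm long, 10 mm high; origin: on the counter below its middle.
Not all that is in view belongs to the job. Of the things like the orange_case, leave any that is green or pink; of the rest the larger one is meant.

How it is judged:
By the outcome, as a careful person would: the job done as asked, in the order asked, and still so for the second after the job is handed in, with the robot touching nothing.
It also fails if it takes over 64 s, if anything falls off the work surface, if the arm or the gripper's body presses on something with over 40 N, if the wrist force passes 120 N, or if a joint passes its speed limit or range.

ROBOT

A 7-joint arm with a two-finger parallel gripper is mounted at the origin on the work surface. World frame = base frame: x ahead of the robot, y to its left, z up, the work surface at z = 0. Lengths are in m, angles in rad, forces in N, time in s.
With the tool pointing down it reaches from about 0.4 to 0.85 m from the base axis. Payload 4.4 kg.
Tool frame: the origin (TCP) lies at the very end of the fingers, on their centre line; the grasp point (between the pads) lies behind it (r.hold_point_z is the z of the grasp point in the tool frame, in m); z points along the fingers, y is the direction in which the jaws open and shut (so a half turn about z gives the same grasp; the last joint's range is limited). The gripper opens to 94 mm and grips with 3 to 60 N. Pads are 16 mm wide; open, the fingers measure 119 mm over their backs; the gripper's body (75 mm by 177 mm) begins 78 mm behind the grasp point.
Start: joints at [-1.402, 0.628, 0.038, 1.517, -0.027, 0.996, -0.02], TCP at [0.151, 0.632, 0.205] pointing down, gripper open.
Joint ranges: [-3.06, 3.06], [-0.37, 2.12], [-1.25, 1.32], [0.18, 2.47], [-1.1, 4.24], [0.23, 1.98], [-2.94, 2.94]. Speed limits (rad/s): [2.57, 2.57, 3.14, 3.14, 3.14, 3.14, 3.14].

INTERFACE

Orientations are given as a rotation vector (axis times angle).
In Python, from rig import r gives the robot as it stands. Calls block until the motion is done:
- r.move_ptp(position, orientation): joint-space move of the TCP to a pose.
- r.servo_line(position, max_speed=0.15, frame=None): straight line of the TCP; frame=None keeps the orientation; max_speed is the mean speed in m/s.
- r.move_j(angles): joint-space move.
- r.ungrasp() and r.close_gripper(strength=None): open the fingers fully, or close them until they stop; strength is the grip in N (None keeps the last).
- r.dwell(seconds).
- r.inverse_kinematics(position, orientation): joint angles nearest the present ones, or None.
- r.read_state(): the state.
- r.read_camera(name): name is "scene" or "top" or "wrist"; returns the picture (384x512x3 uint8, red, green, blue); there is no depth.
- r.camera_info(name): a dict with "K" (3x3 intrinsics, pixels), "R" (3x3) and "t" (3): a world point X has camera coordinates R X + t. Camera axes: x right, y down, z forward; pixel columns grow to the right and rows downward; lengths in m; the calibration is good to about 2 mm. A picture is of the moment at which its call begins: read the wrist's pose just before it. camera_info takes no time and is no camera call; for the wrist camera it gives the pose at the moment of the call.
A pose or a line that the arm cannot do raises r.IKError and nothing moves.
- r.sign_off(): hands the job in, once; it reports no verdict.
The state is a dict: "time": time; "joints": joint angles; "dq": joint speeds; "effort": joint torques, N m; "eef_pos": TCP position; "eef_rot": TCP orientation; "ft_force": force on the tool from outside, world axes, zero at the start; "wrist_torque": the same for the moment, N m; "finger_gap": opening from 0.0 (shut) to 1.0 (fully open).
Only numpy, scipy, OpenCV 4.12 (cv2) and the standard library are available. Lean on these libraries where they do the work, as an engineer would, in place of code of your own. Each camera call takes 0.05 s, during which the arm holds its last target. There are 200 camera calls.

## Working session

There is one attempt and no reset: what is moved stays moved. The work goes in short steps, each a Python script; the robot and the scene stay as the last script left them, time stands still between calls to the robot, and variables do not carry over. Pictures are saved under pics/ and viewed, about 8 in all and at most 12, crops included, and the job is handed in when it is done.

```bash
mkdir -p pics; ls; python3 - <<'E'
from rig import r
import cv2,numpy as np
ims=[]
for n in ("scene","top"):
    im=r.read_camera(n); cv2.imwrite(f"pics/{n}0.png",im[:,:,::-1]); 
    i=r.camera_info(n); print(n,np.round(i["K"],1).tolist(),np.round(i["R"],3).tolist(),np.round(i["t"],3).tolist())
print(r.hold_point_z, r.read_state())
E
```

```text
pics
scene [[466.7, 0.0, 254.1], [0.0, 466.7, 191.2], [0.0, 0.0, 1.0]] [[-0.844, 0.536, -0.01], [0.459, 0.713, -0.531], [-0.277, -0.453, -0.847]] [0.485, -0.125, 1.213]
top [[391.4, 0.0, 253.2], [0.0, 391.4, 192.0], [0.0, 0.0, 1.0]] [[0.006, -1.0, 0.008], [-0.995, -0.007, -0.101], [0.101, -0.008, -0.995]] [-0.146, 0.539, 0.914]
-0.0188 {'time': 0.1, 'joints': array([-1.40181034,  0.62924912,  0.03841815,  1.51821428, -0.02699911,
        0.99633138, -0.01998222]), 'dq': array([ 0.00097671, -0.00066426, -0.00100826, -0.00284877, -0.00206009,
       -0.00079769, -0.00046321]), 'effort': array([ 2.54694365e-03, -5.50778496e+01,  1.14728909e+00, -1.87112045e+01,
       -5.21481922e-02,  1.92570087e-02,  4.68589587e-05]), 'eef_pos': array([0.15103076, 0.63160885, 0.20466571]), 'eef_rot': array([-3.67867357e-01, -3.11978147e+00,  2.62889033e-03]), 'ft_force': array([ 0.61113914, -0.26363531,  0.72626496]), 'wrist_torque': array([ 0.01436236, -0.00766548,  0.01869336]), 'finger_gap': 0.9995364374880173}
```

View pics/scene0.png

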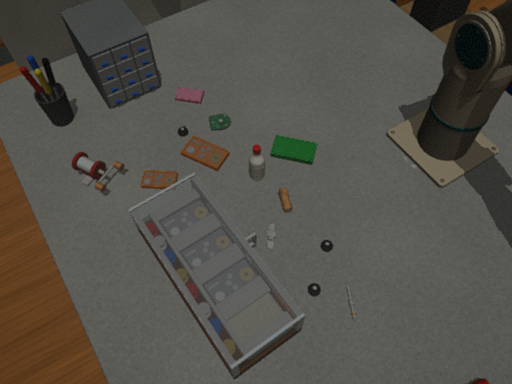

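View pics/top0.png

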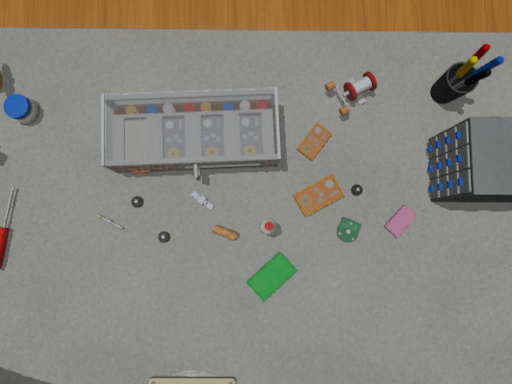

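The top view shows the cabinet at px (102–280, 90–172), with the empty slot leftmost and the orange clip at (140,171). The pull is at (197,171), so the door looks nearly fully open. The large orange case is at (319,195), with a smaller decoy at (314,141). The bottle is at (268,227), and a knob sits in front of the empty slot at (137,202).

```bash
cat > h.py <<'E'
from rig import r
import cv2,numpy as np
from scipy.spatial.transform import Rotation as Rn
def ray(info,uv,z):
    K,R,t=[np.array(info[k]) for k in "KRt"]
    uv=np.atleast_2d(uv).astype(float)
    d=(R.T@np.linalg.inv(K)@np.c_[uv,np.ones(len(uv))].T).T
    c=-R.T@t
    return c+d*((z-c[2])/d[:,2])[:,None]
def proj(info,X):
    K,R,t=[np.array(info[k]) for k in "KRt"]
    p=(K@(R@np.atleast_2d(X).T+t[:,None])).T
    return p[:,:2]/p[:,2:]
def orange(im,minA=30):
    h=cv2.cvtColor(im,cv2.COLOR_RGB2HSV)
    m=cv2.inRange(h,(5,120,60),(20,255,255))
    m=cv2.morphologyEx(m,cv2.MORPH_CLOSE,np.ones((5,5)))
    cs,_=cv2.findContours(m,cv2.RETR_EXTERNAL,cv2.CHAIN_APPROX_NONE)
    return [c for c in cs if cv2.contourArea(c)>minA]
E
python3 - <<'E'
from h import *
im=cv2.imread("pics/top0.png"); i=r.camera_info("top")
for c in orange(im[:,:,::-1].copy()):
    rc=cv2.minAreaRect(c); b=cv2.boxPoints(rc)
    if rc[0][1]<60: continue
    P=ray(i,b,.012)[:,:2]; print(np.round(rc[0],1),np.round(P.mean(0),3),[round(float(np.linalg.norm(P[k]-P[k-1])),3) for k in range(4)], np.round(np.arctan2(*(P[1]-P[0])[::-1]),3))
print("cab top corners approx",np.round(ray(i,[(102,92),(278,88),(281,165),(103,166)],.101),3).tolist())
print("pull",ray(i,(197,170),.06),"bottle",ray(i,(268,227),.11),"knob",ray(i,[(137,202),(357,189)],.01))
crop=cv2.resize(im[80:185,90:290],None,fx=4,fy=4,interpolation=cv2.INTER_CUBIC); cv2.imwrite("pics/topcab.png",crop)
w=r.read_camera("wrist"); cv2.imwrite("pics/w0.png",w[:,:,::-1]); wi=r.camera_info("wrist"); R=np.array(wi["R"]);print("wrist cam pos",-R.T@wi["t"],R[2],wi["K"])
E
```

```text
[224.4 232.1] [ 0.443 -0.073] [0.055, 0.018, 0.055, 0.018] -0.367
[318.3 195.1] [ 0.535 -0.302] [0.061, 0.111, 0.061, 0.111] -1.063
[313.9 141. ] [ 0.67  -0.292] [0.046, 0.085, 0.046, 0.085] -0.637
[344.1 110.2] [ 0.749 -0.369] [0.015, 0.021, 0.015, 0.021] -1.094
[330.5  85.5] [ 0.812 -0.336] [0.015, 0.02, 0.015, 0.019] -1.09
cab top corners approx [[0.758, 0.203, 0.101], [0.771, -0.197, 0.101], [0.593, -0.204, 0.101], [0.588, 0.193, 0.101]]
pull [[ 0.58703332 -0.01050325  0.06      ]] bottle [[ 0.45485747 -0.17433188  0.11      ]] knob [[ 0.51492129  0.14099923  0.01      ]
 [ 0.55058429 -0.39771803  0.01      ]]
wrist cam pos [0.07935173 0.64903328 0.38373942] [ 0.2454395  -0.05914629 -0.9676059 ] [[303.53699964   0.         258.09977849]
 [  0.         303.53699964 190.1596319 ]
 [  0.           0.           1.        ]]
```

View pics/topcab.png

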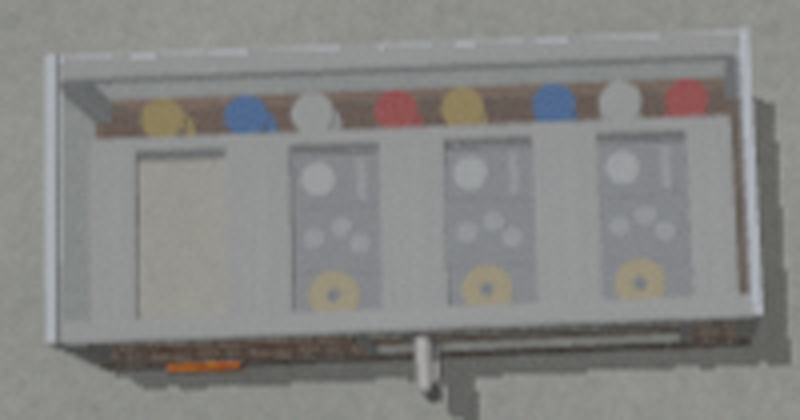

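The top crop shows the empty leftmost slot with the clip below it, and the pull near cabinet y≈−15, so travel is about 0.165 and the opening is clear. The cabinet yaw is about +0.03. Next I'll look at the opening and the case from close up with the wrist camera.

```bash
cat >> h.py <<'E'
def ori(yaw,tilt=0.): return (Rn.from_euler('z',yaw)*Rn.from_euler('y',np.pi-tilt)).as_rotvec()
def st(): 
    s=r.read_state(); print("t%.2f"%s["time"],np.round(s["eef_pos"],4),"F",np.round(s["ft_force"],1),"gap %.3f"%s["finger_gap"]); return s
def shot(name,fn):
    i=r.camera_info(name); im=r.read_camera(name); cv2.imwrite(f"pics/{fn}.png",im[:,:,::-1]); np.save(f"pics/{fn}.npy",i,allow_pickle=True); return im,i
E
python3 - <<'E'
from h import *
r.move_ptp([.47,.12,.17],ori(.03)); st()
shot("wrist","w1")
print(r.read_state()["joints"].round(2))
r.move_ptp([.46,-.25,.20],ori(-.5)); st()
im,i=shot("wrist","w2")
for c in orange(im,1500):
    rc=cv2.minAreaRect(c); P=ray(i,cv2.boxPoints(rc),.012)[:,:2]
    print(rc,np.round(P,4).tolist(),[round(float(np.linalg.norm(P[k]-P[k-1])),3) for k in range(4)])
a=cv2.imread("pics/w1.png");b=cv2.imread("pics/w2.png");cv2.imwrite("pics/w12.png",cv2.resize(np.vstack([a,b]),(400*1,600)))
E
```

```text
t2.32 [0.4701 0.1211 0.1701] F [-0.7  0.2  0.4] gap 0.998
[-0.33  0.45  0.03  2.01 -0.02  0.69  1.32]
t3.76 [ 0.4607 -0.2482  0.1998] F [ 0.6 -0.7 -0.8] gap 1.000
((392.0, 363.5), (15.0, 238.0), 90.0) [[0.7095, -0.3581], [0.8756, -0.0533], [0.9018, -0.0611], [0.7332, -0.3706]] [0.027, 0.347, 0.027, 0.352]
((250.01710510253906, 238.85494995117188), (48.36014175415039, 83.239013671875), 33.2748908996582) [[0.5322, -0.3639], [0.4774, -0.2647], [0.5328, -0.2361], [0.5926, -0.336]] [0.067, 0.113, 0.062, 0.116]
```

View pics/w1.png

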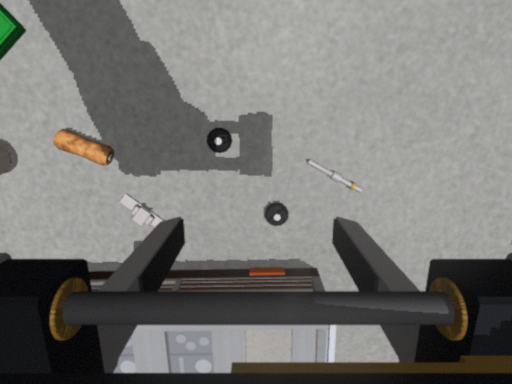

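View pics/w2.png

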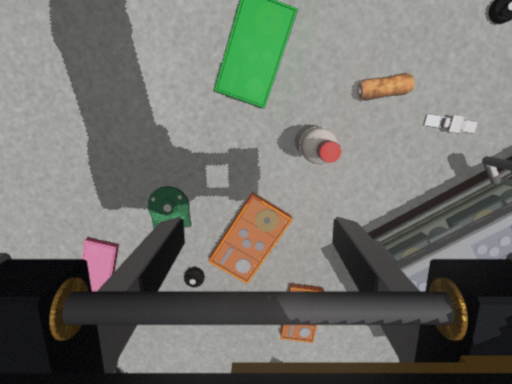

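w1 shows the clip at (267,271), but the gripper hides most of the cabinet. w2 shows the large orange case at (250,238) with its rear end towards the bottle at (318,145), and clear on both sides. I'll grasp vertically at the rear end, then look at the cabinet from farther forward.

```bash
python3 - <<'E'
from h import *
o=ori(-1.06)
print(r.inverse_kinematics([.513,-.2635,.004],o))
r.move_ptp([.513,-.2635,.13],o); 
im,i=shot("wrist","w3")
for c in orange(im,1500):
    rc=cv2.minAreaRect(c); P=ray(i,cv2.boxPoints(rc),.012)[:,:2]
    if rc[0][1]<350: print(np.round(rc[0]),np.round(P,4).tolist())
r.servo_line([.513,-.2635,.003],max_speed=.1); st()
r.close_gripper(45); st()
r.servo_line([.513,-.2635,.17],max_speed=.15); st()
r.move_ptp([.555,.12,.17],ori(.03)); st()
im,i=shot("wrist","w4")
E
```

```text
[ 0.29472755  0.82362272  0.20822651  1.87137775 -0.33432808  0.48044804
  1.24695252]
[258. 224.] [[0.5317, -0.365], [0.4789, -0.2662], [0.5317, -0.2362], [0.5894, -0.3322]]
t5.78 [ 0.5134 -0.2637  0.0036] F [-0.5 -0.2  0.1] gap 0.998
t6.38 [ 0.513  -0.2635  0.0031] F [-0.5  1.   0.8] gap 0.656
t7.65 [ 0.5124 -0.2631  0.1692] F [ 0.8  0.3 -3. ] gap 0.655
t9.08 [0.5554 0.1177 0.1699] F [ 0.6 -0.  -0.7] gap 0.653
```

View pics/w4.png

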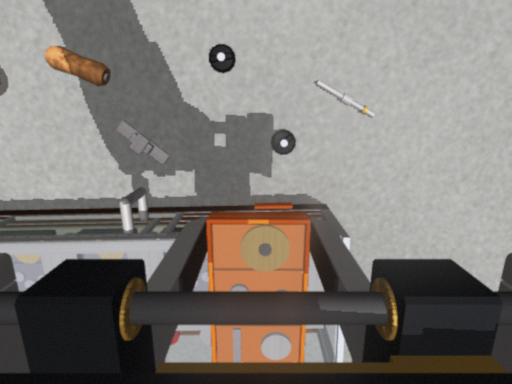

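```bash
python3 - <<'E'
from h import *
im=cv2.imread("pics/w4.png"); i=np.load("pics/w4.npy",allow_pickle=True).item()
cs=orange(im[:,:,::-1].copy(),20)
for c in cs:
    x,y,w,h=cv2.boundingRect(c); print(x,y,w,h,cv2.contourArea(c))
a=cv2.resize(im[192:242,0:200],None,fx=4,fy=5,interpolation=cv2.INTER_CUBIC)
b=cv2.resize(im[192:252,180:380],None,fx=4,fy=5,interpolation=cv2.INTER_CUBIC)
cv2.imwrite("pics/w4c.png",np.vstack([a,b]))
E
```

```text
156 324 350 49 7121.0
374 279 24 62 499.5
119 279 24 62 515.0
206 203 105 89 8135.0
46 46 63 39 1165.5
```

View pics/w4c.png

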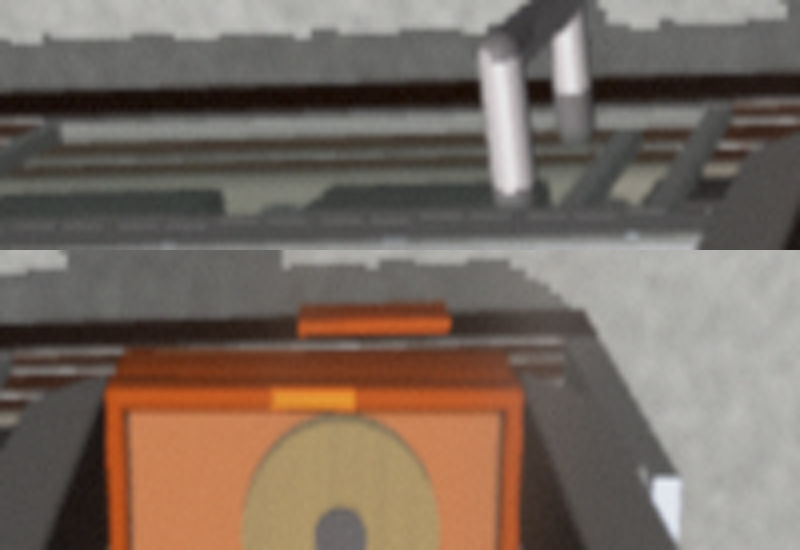

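The case is held centred between the fingers, with gap 0.655 (61.6 mm). The clip spans cols 254.8–292.5 at row ~204, and the base's front edge runs from (0,210.6) to its corner at (325.7,204). I'll fit those edges for pose and yaw.

```bash
python3 - <<'E'
from h import *
im=cv2.imread("pics/w4.png"); i=np.load("pics/w4.npy",allow_pickle=True).item()
g=cv2.GaussianBlur(cv2.cvtColor(im,cv2.COLOR_BGR2GRAY).astype(float),(5,1),0) if 0 else cv2.cvtColor(im,cv2.COLOR_BGR2GRAY).astype(float)
up=[];lo=[]
for c in list(range(0,112))+list(range(155,250))+list(range(296,320)):
    r0=210.6-.0203*c; k=int(r0)-3; d=np.diff(g[k:k+12,c])
    def sub(j):
        if 0<j<len(d)-1:
            a,b,e=d[j-1],d[j],d[j+1]; q=a-2*b+e; return j+(0.5*(a-e)/q if q else 0)
        return j
    u=np.argmin(d[:6]); l=np.argmax(d[3:])+3
    up.append((c,k+sub(u)+.5)); lo.append((c,k+sub(l)+.5))
for nm,pts,z in (("z0",up,0.),("z20",lo,.02)):
    pts=np.array(pts)
    vx,vy,x0,y0=cv2.fitLine(pts.astype(np.float32),cv2.DIST_HUBER,0,.5,.01)[:,0]
    f=lambda c:(c,y0+(c-x0)*vy/vx)
    res=np.std(pts[:,1]-y0-(pts[:,0]-x0)*vy/vx)
    P=ray(i,[f(0),f(325.7),f(274)],z); v=P[1]-P[0]
    # cabinet y axis = (-sin a, cos a)
    print(nm,"rows",f(0)[1],f(325)[1],"res",res.round(2),"yaw",np.arctan2(-v[0],v[1]) , P.round(4).tolist())
for z in (0,.003,.017,.02): print("clip",z,ray(i,[(254.8,203.5),(292.5,203.5),(325.7,204)],z).round(4).tolist())
print("pullbar/legs", ray(i,[(122,203),(139,199)],.074).round(4).tolist())
st()
E
```

```text
z0 rows 210.04594 203.33371 res 0.14 yaw 0.048605374303444464 [[0.606, -0.1931, 0.0], [0.5869, 0.1999, 0.0], [0.5899, 0.1379, 0.0]]
z20 rows 215.7707 208.05182 res 0.4 yaw 0.051963391817364965 [[0.6058, -0.1766, 0.02], [0.5864, 0.1956, 0.02], [0.5895, 0.1369, 0.02]]
clip 0 [[0.5894, 0.1148, 0.0], [0.5882, 0.1601, 0.0], [0.5877, 0.2, 0.0]]
clip 0.003 [[0.5885, 0.1148, 0.003], [0.5873, 0.1597, 0.003], [0.5868, 0.1993, 0.003]]
clip 0.017 [[0.5842, 0.1148, 0.017], [0.583, 0.1579, 0.017], [0.5826, 0.1959, 0.017]]
clip 0.02 [[0.5832, 0.1149, 0.02], [0.5821, 0.1576, 0.02], [0.5817, 0.1952, 0.02]]
pullbar/legs [[0.5694, -0.0106, 0.074], [0.5651, 0.0057, 0.074]]
t9.13 [0.5554 0.1176 0.17  ] F [ 0.5 -0.2 -1.2] gap 0.655
```

```bash
python3 - <<'E'
from h import *
im=cv2.imread("pics/w4.png"); i=np.load("pics/w4.npy",allow_pickle=True).item()
h=cv2.cvtColor(im,cv2.COLOR_BGR2HSV)
for row in (222,230,245,260,275,340,355):
    m=cv2.inRange(h[row:row+1],(4,130,60),(20,255,255))[0,150:350]; c=np.flatnonzero(m)+150
    P=ray(i,[(c[0]-.5,row),(c[-1]+.5,row)],.183); print(row,c[0],c[-1],P.round(4)[:,:2].tolist(),P.mean(0)[:2].round(4))
s=r.read_state();print(s["eef_pos"],Rn.from_rotvec(s["eef_rot"]).as_matrix().round(4).tolist())
E
```

```text
222 206 310 [[0.5449, 0.0871], [0.5432, 0.1481]] [0.5441 0.1176]
230 206 310 [[0.5499, 0.087], [0.5482, 0.1484]] [0.549  0.1177]
245 207 309 [[0.5594, 0.0874], [0.5577, 0.1485]] [0.5585 0.118 ]
260 208 308 [[0.5691, 0.0879], [0.5675, 0.1486]] [0.5683 0.1182]
275 209 307 [[0.5792, 0.0883], [0.5775, 0.1487]] [0.5784 0.1185]
340 211 304 [[0.6262, 0.089], [0.6245, 0.1499]] [0.6254 0.1194]
355 212 303 [[0.6379, 0.0895], [0.6362, 0.15]] [0.6371 0.1197]
[0.55544938 0.11760489 0.16998053] [[-0.9997, -0.0263, 0.0002], [-0.0263, 0.9997, -0.0013], [-0.0002, -0.0013, -1.0]]
```

The held case's axis agrees with the TCP to 0.3 mm in the same image, so the clip-based slot line can be trusted. Moving to pre-insert.

```bash
cat >> h.py <<'E'
YAW=.048; F=np.array([.5897,.1370]); D=np.array([np.cos(YAW),np.sin(YAW)]); N=np.array([-D[1],D[0]])
def cab(s,z,lat=0.): # s = cabinet x (mm) on slot line, lat mm
    return np.r_[F+D*(s+83)/1e3+N*lat/1e3,z]
def where():
    s=r.read_state(); p=s["eef_pos"][:2]-F; M=Rn.from_rotvec(s["eef_rot"]).as_matrix()
    f=s["ft_force"]; print("t%.2f cabx %.1f lat %.2f z %.2f mm yawerr %.4f F(x,lat,z) %.1f %.1f %.1f gap %.3f"%(s["time"],p@D*1e3-83,p@N*1e3,s["eef_pos"][2]*1e3,np.arctan2(-M[1,0],-M[0,0])-YAW,f[:2]@D,f[:2]@N,f[2],s["finger_gap"])); return s
E
python3 - <<'E'
from h import *
print([r.inverse_kinematics(cab(-94,.0388),ori(YAW)) is not None, r.inverse_kinematics(cab(-85,.04),ori(YAW,.6)) is not None])
r.move_ptp(cab(-192,.17),ori(YAW)); r.servo_line(cab(-192,.0388),max_speed=.12); where(); r.dwell(.4); where()
E
```

```text
[True, True]
t10.78 cabx -191.4 lat 0.07 z 39.30 mm yawerr -0.0002 F(x,lat,z) -0.6 0.2 -0.7 gap 0.656
t11.18 cabx -191.9 lat 0.08 z 39.04 mm yawerr 0.0001 F(x,lat,z) -0.3 -0.2 -1.1 gap 0.655
```

```bash
python3 - <<'E'
from h import *
for s in (-175,-165,-155,-140,-125,-110,-98):
    r.servo_line(cab(s,.0388),max_speed=.05); q=where(); f=q["ft_force"]
    if abs(f[:2]@D)>10 or abs(f[2])>12 or abs(f[:2]@N)>12: print("STOP"); break
shot("scene","s2");im,i=shot("wrist","w5")
a=cv2.imread("pics/s2.png")[170:384,120:320]; cv2.imwrite("pics/s2c.png",cv2.resize(a,None,fx=2.8,fy=2.8,interpolation=cv2.INTER_CUBIC))
E
```

```text
t11.67 cabx -174.9 lat -0.11 z 38.67 mm yawerr -0.0003 F(x,lat,z) -0.6 -0.2 -1.1 gap 0.654
t12.02 cabx -164.6 lat -0.04 z 38.80 mm yawerr -0.0002 F(x,lat,z) 0.0 0.4 -1.3 gap 0.655
t12.37 cabx -154.6 lat -0.02 z 38.80 mm yawerr -0.0002 F(x,lat,z) -0.3 0.7 -0.9 gap 0.655
t12.82 cabx -139.8 lat -0.06 z 38.72 mm yawerr -0.0002 F(x,lat,z) -1.4 0.3 -1.7 gap 0.651
t13.27 cabx -124.8 lat -0.05 z 38.72 mm yawerr -0.0002 F(x,lat,z) 0.4 -0.0 -1.9 gap 0.658
t13.72 cabx -109.9 lat -0.07 z 38.72 mm yawerr -0.0002 F(x,lat,z) 0.1 0.3 -1.3 gap 0.658
t14.11 cabx -97.7 lat -0.03 z 38.75 mm yawerr -0.0002 F(x,lat,z) -0.2 -0.2 -1.8 gap 0.651
```

Insertion was smooth, with no contact force. Next: release, back off, and push home with the closed, tilted fingers.

```bash
python3 - <<'E'
from h import *
r.servo_line(cab(-94.5,.0388),max_speed=.05); r.ungrasp(); where()
r.servo_line(cab(-160,.0388),max_speed=.12); where()
r.close_gripper(20)
r.move_ptp(cab(-150,.06),ori(YAW,.6)); r.servo_line(cab(-125,.040),max_speed=.1); where()
for s in list(range(-112,-84,6))+list(range(-84,-70,1)):
    r.servo_line(cab(s,.040),max_speed=.04); q=where(); f=q["ft_force"]
    if abs(f[:2]@D)>9: print("CONTACT"); break
r.dwell(.2); where(); shot("top","t3"); shot("wrist","w6"); shot("scene","s3")
E
```

```text
t15.14 cabx -94.5 lat 0.02 z 38.81 mm yawerr 0.0000 F(x,lat,z) -0.2 0.1 -0.7 gap 1.002
t15.83 cabx -158.8 lat 0.14 z 39.03 mm yawerr -0.0001 F(x,lat,z) 1.4 -0.2 -0.1 gap 1.003Traceback (most recent call last):
  File "<stdin>", line 5, in <module>
rig.IKError: the arm cannot take that pose within its joint ranges
```

```bash
python3 - <<'E'
from h import *
for t in (.25,.35,.45,.5,.6):
    print(t,[(s,z,(lambda j:None if j is None else j.round(2).tolist())(r.inverse_kinematics(cab(s,z),ori(YAW,t)))) for s,z in ((-150,.06),(-125,.04),(-115,.04),(-77,.04))])
where()
E
```

```text
0.25 [(-150, 0.06, [-0.13, 0.65, -0.33, 2.19, 1.28, 0.29, 0.01]), (-125, 0.04, [-0.11, 0.71, -0.33, 2.14, 1.31, 0.3, 0.01]), (-115, 0.04, [-0.11, 0.71, -0.33, 2.11, 1.25, 0.3, 0.08]), (-77, 0.04, [-0.2, 0.73, -0.16, 2.01, 0.82, 0.24, 0.52])]
0.35 [(-150, 0.06, [0.29, 0.88, -1.06, 2.27, 1.7, 0.87, -0.35]), (-125, 0.04, [0.3, 0.95, -1.06, 2.22, 1.72, 0.9, -0.32]), (-115, 0.04, [0.3, 0.96, -1.06, 2.19, 1.71, 0.9, -0.28]), (-77, 0.04, [0.12, 0.82, -0.69, 2.1, 1.64, 0.57, -0.22])]
0.45 [(-150, 0.06, [0.26, 0.91, -1.06, 2.37, 1.89, 0.96, -0.57]), (-125, 0.04, [0.28, 0.98, -1.06, 2.31, 1.92, 0.99, -0.52]), (-115, 0.04, [0.28, 0.98, -1.06, 2.29, 1.91, 0.98, -0.49]), (-77, 0.04, [0.3, 1.0, -1.06, 2.19, 1.87, 0.95, -0.37])]
0.5 [(-150, 0.06, [0.24, 0.93, -1.06, 2.41, 1.98, 1.03, -0.67]), (-125, 0.04, [0.26, 1.0, -1.06, 2.35, 2.0, 1.05, -0.61]), (-115, 0.04, [0.27, 1.0, -1.06, 2.33, 2.0, 1.04, -0.58]), (-77, 0.04, [0.29, 1.02, -1.06, 2.23, 1.96, 1.0, -0.46])]
0.6 [(-150, 0.06, None), (-125, 0.04, [0.23, 1.06, -1.06, 2.44, 2.15, 1.22, -0.76]), (-115, 0.04, [0.24, 1.06, -1.06, 2.41, 2.15, 1.2, -0.73]), (-77, 0.04, [0.27, 1.06, -1.06, 2.32, 2.13, 1.14, -0.62])]
t17.25 cabx -160.0 lat -0.02 z 38.80 mm yawerr -0.0000 F(x,lat,z) 0.0 -1.5 0.3 gap 0.007
```

```bash
python3 - <<'E'
from h import *
T=.5
r.servo_line(cab(-160,.13),max_speed=.15)
r.move_ptp(cab(-145,.12),ori(YAW,T)); where()
r.servo_line(cab(-128,.040),max_speed=.12); where()
for s in list(range(-112,-84,6))+list(range(-84,-70,1)):
    r.servo_line(cab(s,.040),max_speed=.04); q=where(); f=q["ft_force"]
    if abs(f[:2]@D)>9: print("CONTACT"); break
r.dwell(.2); where(); shot("top","t3"); shot("wrist","w6"); shot("scene","s3")
E
```

```text
t19.66 cabx -145.1 lat -0.35 z 119.55 mm yawerr -0.0001 F(x,lat,z) 0.3 0.4 -0.1 gap 0.007
t20.49 cabx -127.9 lat 0.27 z 40.47 mm yawerr 0.0003 F(x,lat,z) -0.2 -0.4 -0.7 gap 0.002
t21.04 cabx -111.8 lat -0.13 z 40.15 mm yawerr -0.0004 F(x,lat,z) -0.7 -0.4 0.0 gap 0.008
t21.34 cabx -105.7 lat -0.06 z 40.04 mm yawerr -0.0004 F(x,lat,z) -0.5 -0.1 0.7 gap 0.003
t21.64 cabx -99.6 lat -0.08 z 40.10 mm yawerr -0.0006 F(x,lat,z) -0.0 0.3 0.0 gap 0.004
t21.94 cabx -93.5 lat -0.09 z 40.11 mm yawerr -0.0006 F(x,lat,z) 0.2 -0.3 -0.8 gap 0.003
t22.24 cabx -87.5 lat -0.12 z 40.10 mm yawerr -0.0006 F(x,lat,z) -0.6 -0.6 -0.2 gap 0.007
t22.49 cabx -83.6 lat -0.05 z 40.09 mm yawerr -0.0003 F(x,lat,z) -0.2 -0.2 0.1 gap 0.005
t22.74 cabx -83.1 lat 0.01 z 39.98 mm yawerr 0.0001 F(x,lat,z) 0.5 -0.2 0.9 gap 0.002
t22.99 cabx -82.1 lat 0.03 z 39.96 mm yawerr -0.0000 F(x,lat,z) -1.5 0.3 0.6 gap 0.004
t23.24 cabx -80.9 lat 0.06 z 40.02 mm yawerr -0.0001 F(x,lat,z) -1.0 -0.1 0.2 gap 0.006
t23.49 cabx -79.9 lat -0.02 z 40.01 mm yawerr -0.0001 F(x,lat,z) -0.9 0.3 0.2 gap 0.005
t23.74 cabx -78.9 lat -0.03 z 40.01 mm yawerr -0.0001 F(x,lat,z) 0.5 0.6 0.3 gap 0.007
t23.99 cabx -78.3 lat 0.01 z 39.93 mm yawerr 0.0001 F(x,lat,z) -1.9 -0.2 0.4 gap 0.006
t24.24 cabx -77.9 lat 0.04 z 39.76 mm yawerr 0.0005 F(x,lat,z) -5.0 -0.1 2.9 gap -0.001
t24.49 cabx -77.7 lat 0.04 z 39.65 mm yawerr 0.0010 F(x,lat,z) -8.3 -1.4 4.6 gap 0.007
t24.74 cabx -77.6 lat 0.06 z 39.57 mm yawerr 0.0016 F(x,lat,z) -10.5 -1.5 8.2 gap 0.008
CONTACT
t24.94 cabx -77.6 lat 0.08 z 39.54 mm yawerr 0.0017 F(x,lat,z) -10.2 -0.5 7.8 gap 0.007
```

The push ended in firm contact at the predicted depth: TCP −77.6, so the case end is at about −70.6 and the slot edge is at −71. I'll retreat and check from the side and top.

```bash
python3 - <<'E'
from h import *
r.servo_line(cab(-130,.045),max_speed=.12); r.servo_line(cab(-145,.17),max_speed=.2)
r.move_ptp(cab(-111,.17,-50-136.5),ori(YAW)); where()
a,_=shot("top","t4"); shot("scene","s4")
a=cv2.imread("pics/t4.png")[80:185,90:290]; b=cv2.imread("pics/s4.png")[170:384,120:320]
cv2.imwrite("pics/chk.png",np.vstack([cv2.resize(a,(600,315),interpolation=cv2.INTER_CUBIC),cv2.resize(b[90:,:],None,fx=3,fy=3,interpolation=cv2.INTER_CUBIC)[:285]]))
E
```

```text
t27.69 cabx -111.7 lat -185.58 z 169.15 mm yawerr 0.0014 F(x,lat,z) 0.8 -0.1 0.6 gap 0.002
```

View pics/chk.png

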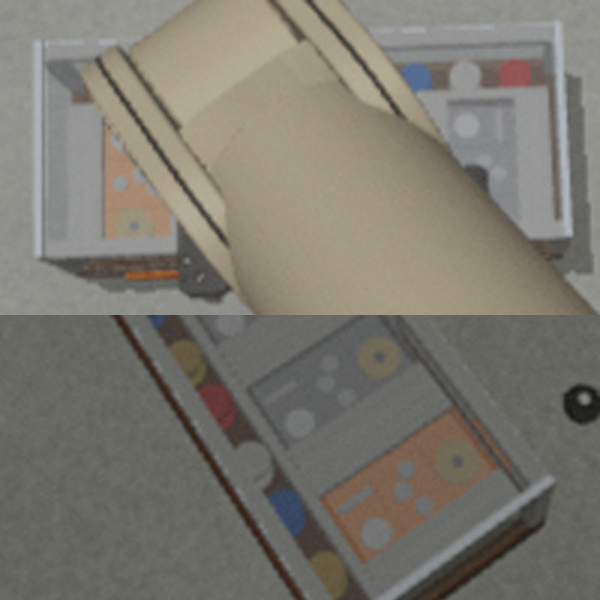

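The orange case sits in its slot with its front level with the grey case's. Closing the door.

```bash
python3 - <<'E'
from h import *
y=lambda c:c-136.5
r.servo_line(cab(-111,.048,y(-50)),max_speed=.12); q=where()
if np.linalg.norm(q["ft_force"])<6:
  for c in [-40,-30,-20,0,30,60,90,110,120,125,128]+list(range(129,142)):
    r.servo_line(cab(-111,.048,y(c)),max_speed=.06 if c<=110 else .025); q=where(); fl=q["ft_force"][:2]@N
    if abs(fl)>(9 if c<125 else 6): print("STOP",c); break
E
```

```text
t28.96 cabx -110.4 lat -186.33 z 48.71 mm yawerr 0.0000 F(x,lat,z) 0.3 -0.5 0.2 gap 0.006
t29.27 cabx -110.7 lat -175.67 z 48.50 mm yawerr 0.0013 F(x,lat,z) 0.4 -0.3 -0.2 gap 0.007
t29.59 cabx -111.0 lat -165.79 z 48.07 mm yawerr 0.0011 F(x,lat,z) -0.1 -0.4 -0.3 gap 0.005
t29.91 cabx -111.0 lat -155.74 z 48.05 mm yawerr 0.0010 F(x,lat,z) -0.2 -0.1 0.4 gap 0.002
t30.39 cabx -111.0 lat -135.41 z 48.08 mm yawerr 0.0013 F(x,lat,z) -0.8 -0.7 0.2 gap 0.007
t31.04 cabx -111.0 lat -105.70 z 48.07 mm yawerr 0.0009 F(x,lat,z) 0.2 -0.4 -0.2 gap -0.001
t31.69 cabx -111.1 lat -75.70 z 48.07 mm yawerr 0.0009 F(x,lat,z) -0.3 -0.1 -0.9 gap 0.008
t32.34 cabx -111.0 lat -45.68 z 48.06 mm yawerr 0.0008 F(x,lat,z) 0.4 -0.4 0.4 gap 0.003
t32.83 cabx -111.0 lat -25.46 z 48.12 mm yawerr 0.0011 F(x,lat,z) 0.3 0.2 -0.4 gap 0.005
t33.38 cabx -111.0 lat -16.02 z 48.05 mm yawerr 0.0003 F(x,lat,z) -0.3 -0.4 0.1 gap 0.005
t33.73 cabx -111.0 lat -10.94 z 48.04 mm yawerr 0.0004 F(x,lat,z) 0.7 -0.2 0.0 gap 0.005
t33.99 cabx -111.0 lat -8.12 z 48.00 mm yawerr 0.0003 F(x,lat,z) 0.2 -0.2 -0.5 gap 0.004
t34.24 cabx -111.0 lat -7.50 z 48.00 mm yawerr -0.0000 F(x,lat,z) -0.4 -0.6 0.7 gap 0.004
t34.49 cabx -111.0 lat -6.54 z 48.00 mm yawerr 0.0000 F(x,lat,z) 0.5 -1.2 0.3 gap 0.000
t34.74 cabx -111.0 lat -5.42 z 47.99 mm yawerr 0.0001 F(x,lat,z) 0.3 -1.6 0.2 gap 0.008
t34.99 cabx -111.0 lat -5.25 z 47.98 mm yawerr -0.0004 F(x,lat,z) -0.4 -4.3 0.9 gap 0.005
t35.24 cabx -111.0 lat -5.22 z 47.95 mm yawerr -0.0009 F(x,lat,z) -0.9 -5.1 2.3 gap 0.006
t35.49 cabx -111.0 lat -5.24 z 47.98 mm yawerr -0.0015 F(x,lat,z) -0.3 -7.3 3.9 gap 0.005
STOP 134
```

```bash
python3 - <<'E'
from h import *
r.servo_line(cab(-111,.048,-20),max_speed=.1); r.servo_line(cab(-125,.20,-20),max_speed=.15)
r.move_j([-1.402,0.628,0.038,1.517,-0.027,0.996,-0.02]); st()
shot("top","t5"); shot("scene","s5")
a=cv2.imread("pics/t5.png")[80:240,90:400]; b=cv2.imread("pics/s5.png")[170:370,110:330]
cv2.imwrite("pics/chk2.png",np.vstack([cv2.resize(a,(620,320),interpolation=cv2.INTER_CUBIC),cv2.resize(b[60:160],(620,280),interpolation=cv2.INTER_CUBIC)]))
i=r.camera_info("top"); C=lambda x,y,z: np.r_[F+D*(x+83)/1e3+N*(y-136.5)/1e3,z]
for y in (150,145,140): print(y,proj(i,C(-111,y,.074)),(proj(i,C(-111,y,.074))-[90,80])*2)
E
```

```text
t39.31 [0.1524 0.632  0.2056] F [-0.1  0.7  1. ] gap 0.006
150 [[126.13595366 179.74116925]] [[ 72.27190732 199.48233851]]
145 [[128.32672127 179.65274753]] [[ 76.65344253 199.30549506]]
140 [[130.51718283 179.56433816]] [[ 81.03436567 199.12867632]]
```

View pics/chk2.png

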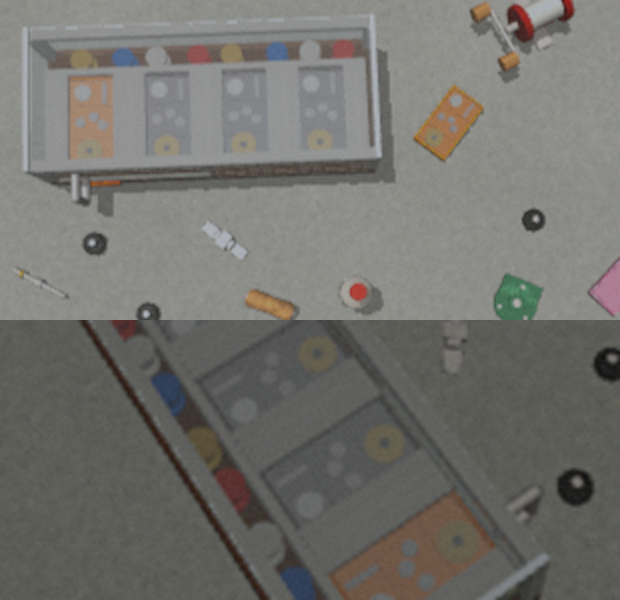

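```bash
python3 - <<'E'
from h import *
im=cv2.imread("pics/t5.png"); i=r.camera_info("top"); C=lambda x,y,z: np.r_[F+D*(x+83)/1e3+N*(y-136.5)/1e3,z]
g=cv2.cvtColor(im,cv2.COLOR_BGR2GRAY).astype(int); print(g[166:182,122:137])
for y in (150,146): print([proj(i,C(x,y,z))[0].round(1).tolist() for x,z in ((-111,.074),(-97,.071),(-97,.037),(-111,.036))])
print("corner pred",proj(i,[C(-83,200,.101),C(83,200,.101),C(-83,-200,.101)]).round(1).tolist()); print(g[130,98:110],g[100,98:110])
E
```

```text
[[ 83  85  80  91  98  98  91  79  82  81  92  88  82  85  83]
 [ 76  77  75 100 141 144 118  91  66  67  76  72  67  73  71]
 [ 87  85  87 113 164 167 132 100  85  90  89  88  82  95 103]
 [113 111 110 126 163 166 133 106 102 105 107  99  94 105 117]
 [102 101 103 121 162 165 135 100  90 111 115 105  90  90 104]
 [ 68  64  66 108 161 167 132  98  80 107 113 106  90  84  97]
 [ 78  77  78 110 162 167 132 101  88 117 118 107 100  83  96]
 [100  99 101 121 163 167 135 101 105 143 147 127 107  76  88]
 [118  98 101 119 160 167 134 105 114 163 168 139 110  82 101]
 [135 116 101 120 161 165 134 103 114 160 168 143 108  88 101]
 [141 134 120 128 162 166 135 105 111 161 169 142 108  86  95]
 [140 139 137 139 162 168 136 106 109 156 169 142 111  97 116]
 [142 139 136 136 161 168 138 104  85 125 145 135 114 111 134]
 [140 139 141 142 155 157 133  94  68  72  91 107 101 112 138]
 [138 139 142 138 132 126 106  81  68  66  64  69  83 112 139]
 [137 138 140 135 126 119  98  89  76  70  69  67  83 120 138]]
[[126.1, 179.7], [126.5, 173.9], [131.0, 176.0], [131.1, 181.9]]
[[127.9, 179.7], [128.2, 173.8], [132.6, 175.9], [132.8, 181.8]]
corner pred [[99.7, 166.6], [99.5, 94.3], [279.0, 159.4]]
[143 145 148 163 175 164 126 150 136 136 133 134] [144 144 148 163 174 165 125 127 115 110 113 113]
```

The pull legs sit at cols ~127 and ~132, against 126.5 and 131.0 predicted for a shut door. The cabinet's own edge shows the same ~+1 px offset, so the door is shut, which agrees with the stop force.

```bash
python3 -c "
from h import *
r.sign_off(); print('done')"
```

```text
the job is handed in; nothing more can be done
done
```

The orange case is fully home in the slot above the orange clip, the glass door is shut, and the job is handed in at about 39 s of the 64 s allowed.

- **Case:** I gripped the larger orange case near its rear end and slid it in lengthwise with no side force. I then pushed it home with the closed, tilted fingers. The push stopped firmly at about 10 N with the case end about 0.4 mm from the slot's front edge, within measurement error. The pictures show it level with the grey case.
- **Door:** I pushed the pull slowly, at 0.06 m/s and then 0.025 m/s. It stopped moving while the force rose to 7 N, well above the door's 1.5 N friction, so it is at its stop.
- **Small disagreements:** In the last top picture the pull sits about 0.5–1 px (1–2 mm) from where a shut door would put it. The cabinet's own edge shows about the same offset, so I put this down to camera calibration. The finger position at the stop was about 1 mm short by my estimate, which I put down to my estimates of the cabinet's position and the finger width.
- **Failed step:** One tilted pose was out of the arm's reach and was refused before anything moved. I used a smaller tilt instead.
- **Everything else:** In the last pictures the grey case and the other objects in view lie where they started, and the arm is clear of everything.

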